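Comb the crayons straight on the high chair tray

TASK

Pick up the toy rake from the high chair tray and comb the scattered red and blue crayons towards the robot, until both lie on the white panel at the tray's edge nearest the robot, each straight along that edge. Move the crayons only with the rake, do not shove or tip the beaker, the formula dispenser or the teether, and leave the rake standing on its tines on the tray.

Things in the scene. Friction and masses are not known exactly. Their poses are not given: they have to be found in the camera images.
- rake_grip (a point): Green toy rake standing on its tines, 120 g. This point: middle of its blue upright grip (26 x 26 mm post), 70 mm above the tine tips; the post ends 22 mm above it and meets the head 38 mm below it. Head 156 mm long (own y), 40 mm deep (x); a row of 22 mm tines, gaps 8 mm, under both long sides, so either side combs, 20 mm from the middle. Starts left or right on the tray, head within 15 deg of tray y.
- crayon_red_center (a point): Red square wax crayon, 90 mm long, 12 x 12 mm in section, 20 g; slides, does not roll. This point: its centre, 6 mm above its support. Own y axis along its length, z up. Starts mid-tray, within 85 mm (x) of the tray's centre with all its length, 12 to 32 degrees off the tray's y axis; the two lean opposite ways, one nearer the robot than the other (either colour).
- crayon_blue_center (a point): Blue square wax crayon, 90 mm long, 12 x 12 mm in section, 20 g; slides, does not roll. This point: its centre, 6 mm above its support. Own y axis along its length, z up. Starts mid-tray, within 85 mm (x) of the tray's centre with all its length, 12 to 32 degrees off the tray's y axis; the two lean opposite ways, one nearer the robot than the other (either colour).
- tray: Fixed grey tray, 360 (x) by 600 mm (y). Origin: centre of underside; x away from robot, y to the left. Floor 5 mm above origin, rim 10 mm thick, 22 mm high. Flush white panel on the floor at the robot's side: x -168 to -83, y -95 to 95 mm. Orange plate (160 mm across, 26 high) stuck near x -60, y 190 or -190 mm, on the side without the rake. Only crayons lie within 95 mm of the line y = 0.
- beaker: Clear plastic beaker, 60 mm across, 78 mm high, standing in the far part of the tray to one side, 115 mm beyond its centre; bystander. Origin: centre of its underside, z up.
- dispenser: Small aluminium pill-shaped formula dispenser with twist cap, 53 mm across, 76 mm high, standing in the far part of the tray to one side; bystander. Origin: centre of its underside, z up.
- teether: Yellow teether ring, 72 mm across, 12 mm thick, lying in the far part of the tray to one side; bystander. Origin: centre of its underside.
Things that resemble listed ones, but are neither listed nor needed, are in the scene too. Of the things shaped like the part that bears rake_grip, the green one is meant.

How it is judged:
By the outcome, as a careful person would: the job done as asked, in the order asked, and still so for the second after the job is handed in, with the robot touching nothing.
It also fails if it takes over 48 s, if anything falls off the work surface, if the arm or the gripper's body presses on something with over 40 N, if the wrist force passes 120 N, or if a joint passes its speed limit or range.

ROBOT

A 7-joint arm with a two-finger parallel gripper is mounted at the origin on the work surface. World frame = base frame: x ahead of the robot, y to its left, z up, the work surface at z = 0. Lengths are in m, angles in rad, forces in N, time in s.
With the tool pointing down it reaches from about 0.4 to 0.85 m from the base axis. Payload 10.4 kg.
Tool frame: the origin (TCP) lies at the very end of the fingers, on their centre line; the grasp point (between the pads) lies 19 mm behind it; z points along the fingers, y is the line along which they close (so a half turn about z gives the same grasp; the last joint's range is limited). The gripper opens to 87 mm and grips with 3 to 60 N. Pads are 19 mm wide; open, the fingers measure 117 mm over their backs; the gripper's body (75 mm by 190 mm) begins 51 mm behind the grasp point.
Start: joints at [1.282, 0.332, -0.065, 1.46, 0.022, 1.35, -0.088], TCP at [0.164, -0.603, 0.223] pointing down, gripper open.
Joint ranges: [-2.6, 2.6], [-0.5, 2.12], [-1.47, 1.34], [0.16, 2.42], [-1.27, 4.41], [0.06, 2.06], [-2.6, 2.6]. Speed limits (rad/s): [2.22, 2.22, 2.79, 2.79, 3.14, 3.14, 3.14].

INTERFACE

Orientations are given as a unit quaternion [x, y, z, w].
In Python, from bench import * gives the robot as it stands.
- The arm moves only by the tool step_arm, never from a script. Its arguments are lists of equal length, an entry for each row: "delta_pos": the shift along the world's x, y, z in units of 25 mm (1.0 is 25 mm), a list of three; "turn": the turn about the world's z in units of 0.12 rad (1.0 is 0.12 rad). In form: {"delta_pos": [[tx, ty, tz], ...], "turn": [turn, ...]}. A call has 1 to 12 rows; each row shifts and turns the commanded pose from where the row before left it; what a row does not reach is not made up. A row lasts 1/10 s, in which the tool goes at most 50 mm and 8.59 degrees, less where a joint would pass 70% of its speed; a pose out of reach is approached as far as the arm can. A call with a number of a shift or a turn outside -1 to 1 is refused whole. A call with a gripper value outside its range is refused whole. "grip" is the closure, from 0 (fully open) to 1 (shut), set as the call begins (left out, the last holds). The fingers move at their own pace and stop on an object; "newtons" is the grip in N (left out, the last holds). Time passes only in rows, so rows that do not move let the fingers close. It gives the time, the measured TCP pose, the force, the opening and the grip force at its end, in the units of the state.
- read_state(): the state, without advancing time (a new reading comes with each control period).
- camera(name): name is "side" or "top"; returns a dict with "image" (384x512x3 uint8, red, green, blue), "z_map" (384x512 float32, m along the optical axis (not along the pixel's ray), 0 where there is no reading), "mtx" (3x3 intrinsics, pixels), "view" (4x4, takes a point from world to camera coordinates). Camera axes: x right, y up, looking along -z (the intrinsics and any distortion apply to the point x, -y, -z); pixel columns grow to the right and rows downward; lengths in m; the calibration is good to about 2 mm. A picture is of the moment at which its call begins.
- close_job(): hands the job in; it is judged then, once.
The state is a dict: "time": time; "joint_positions": joint angles; "joint_vel": joint speeds; "joint_torque": joint torques, N m; "ee_pos": TCP position; "eef_rot": TCP orientation; "ft_force": force on the tool from outside, world axes, zero at the start; "torque": the same for the moment, N m; "width": finger opening in m; "grip_force": force on a finger pad.
Only numpy, scipy, OpenCV 4.12 (cv2) and the standard library are available. Lean on these libraries where they do the work, as an engineer would, in place of code of your own. Each camera call takes 0.05 s, during which the arm holds its last target. There are 200 camera calls.

## Working session

There is one attempt and no reset: what is moved stays moved. The work goes in short steps, Python scripts to look and compute and a tool call to move; the robot and the scene stay as the last step left them, time stands still between calls to the robot, and variables do not carry over. Pictures are saved under pics/ and viewed, at most 10 in all, crops included, and the job is handed in when it is done.

Besides the shell and the picture viewer there is one more tool, called after "Request:" in YAML: its name, and indented under it one key for each argument. step_arm: Moves the arm, as the interface text tells. Shifts and turns lie within -1 to 1; 1 stands for 25 mm of shift or 0.12 rad of turn. Its arguments: {"type":"object","properties":{"delta_pos":{"type":"array"},"turn":{"type":"array"},"grip":{"type":"number"},"newtons":{"type":"number"}},"required":["delta_pos","turn"]}

```bash
ls; mkdir -p pics
cat > h.py <<'E'
from bench import *
import numpy as np, cv2
def pts(c):
    z=c["z_map"];K=c["mtx"];h,w=z.shape
    u,v=np.meshgrid(np.arange(w),np.arange(h))
    x=(u-K[0,2])/K[0,0]*z;y=(v-K[1,2])/K[1,1]*z
    P=np.stack([x,-y,-z,np.ones_like(z)],-1)
    W=P@np.linalg.inv(c["view"]).T
    W=W[...,:3];W[z==0]=np.nan
    return W
def save(n,im,s=1):
    cv2.imwrite("pics/"+n,cv2.resize(im[...,::-1],None,fx=s,fy=s,interpolation=cv2.INTER_CUBIC))
E
python3 - <<'E'
from h import *
a=camera("top");b=camera("side")
save("top0.png",a["image"],1.5);save("side0.png",b["image"],1.5)
np.savez("c0.npz",**{k:v for k,v in a.items()})
for c in(a,b):print(c["mtx"],c["view"], [k for k in c], (c["z_map"]>0).mean())
print(read_state())
E
```

```text
pics
[[429.17930847   0.         258.7887388 ]
 [  0.         429.17930847 185.3505147 ]
 [  0.           0.           1.        ]] [[-0.00987989 -0.99986637 -0.01302443  0.12048719]
 [ 0.98918462 -0.0116789   0.14621008 -0.50240329]
 [-0.14634265 -0.01143903  0.98916782 -1.23935381]
 [ 0.          0.          0.          1.        ]] ['image', 'z_map', 'mtx', 'view'] 0.9958394368489584
[[488.62610801   0.         254.65075222]
 [  0.         488.62610801 191.05155755]
 [  0.           0.           1.        ]] [[ 0.98616591 -0.16462736 -0.01935557 -0.4843136 ]
 [ 0.1008437   0.50317332  0.85828152 -0.18138342]
 [-0.13155741 -0.84835986  0.512814   -1.05120182]
 [ 0.          0.          0.          1.        ]] ['image', 'z_map', 'mtx', 'view'] 0.9961598714192709
{'time': 0.1, 'joint_positions': array([ 1.2824119 ,  0.33277911, -0.06471154,  1.46083882,  0.02159438,
        1.34988509, -0.08846651]), 'joint_vel': array([-0.00026855, -0.00096658, -0.00117058, -0.00153559, -0.00182894,
        0.00092632, -0.00061857]), 'joint_torque': array([ 2.19534115e-03, -6.24548507e+01,  2.49835302e-02, -3.90718567e+01,
       -6.14947337e-02,  3.65599827e-02,  1.01088631e-04]), 'ee_pos': array([ 0.1640849 , -0.60273106,  0.22186082]), 'eef_rot': array([ 9.91178527e-01,  1.32532102e-01, -1.02786063e-04, -5.98837314e-04]), 'ft_force': array([-0.25817603, -0.20690934, -0.499672  ]), 'torque': array([-0.01168608,  0.0696587 ,  0.01256085]), 'grip_force': 0.0, 'width': 0.08712767432037313}
```

View pics/top0.png

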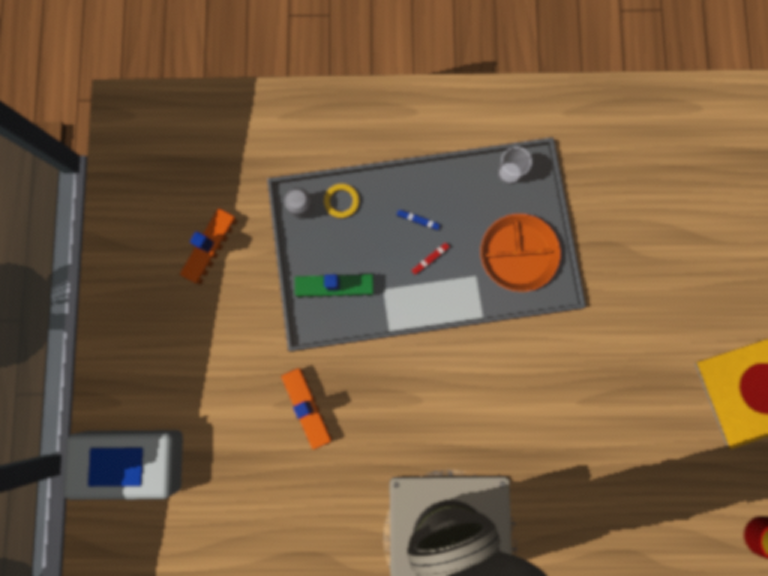

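View pics/side0.png

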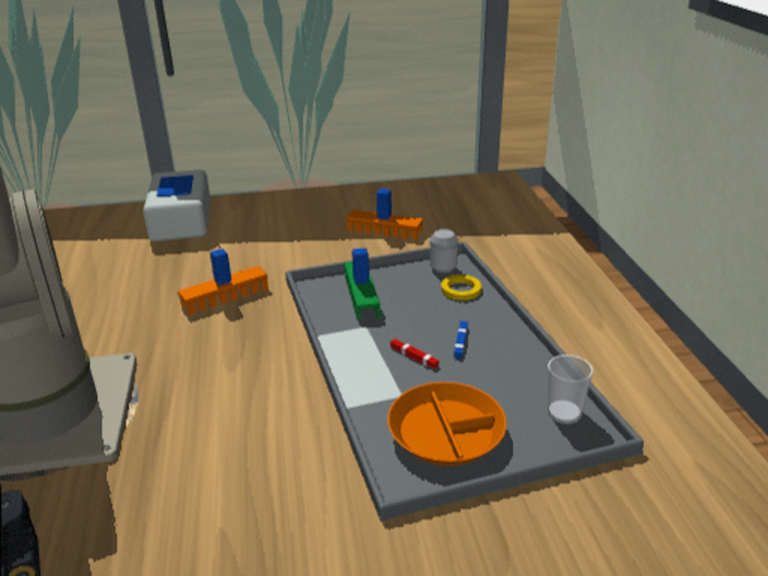

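The top view shows three rake-shaped things: green at (333,285) on the tray, and orange at (208,245) and (306,408) on the table. The green one fits the colour and the "on the tray" description. Red crayon is at (431,258), blue at (419,219), and the white panel at (433,303). I'll measure these and crop the green rake.

```bash
cat >> h.py <<'E'
def masks(im):
    h=cv2.cvtColor(im,cv2.COLOR_RGB2HSV).astype(int);H,S,V=h[...,0],h[...,1],h[...,2]
    return dict(red=((H<6)|(H>174))&(S>150)&(V>80),blue=(H>105)&(H<128)&(S>130)&(V>60),green=(H>45)&(H<85)&(S>120)&(V>30),white=(S<35)&(V>150))
def ray(c,uv,z):
    K=c["mtx"];T=np.linalg.inv(c["view"]);uv=np.atleast_2d(uv).astype(float)
    d=np.c_[(uv[:,0]-K[0,2])/K[0,0],-(uv[:,1]-K[1,2])/K[1,1],-np.ones(len(uv))]@T[:3,:3].T
    o=T[:3,3];return o+d*((z-o[2])/d[:,2])[:,None]
def rect(P):
    (c,s,a)=cv2.minAreaRect((P[:,:2]*1000).astype(np.float32))
    b=cv2.boxPoints((c,s,a));e=[b[1]-b[0],b[2]-b[1]];l=max(e,key=np.linalg.norm)
    if l[1]<0:l=-l
    # ang: yaw of long axis off world y (positive ccw)
    return np.round(c,1),np.round(sorted(s),1),round(float(np.degrees(np.arctan2(-l[0],l[1]))),1)
def blobs(m,lo=15):
    n,L,st,ce=cv2.connectedComponentsWithStats(m.astype(np.uint8))
    return [(L==i,ce[i],st[i,4]) for i in range(1,n) if st[i,4]>=lo]
E
python3 - <<'E'
from h import *
c=dict(np.load("c0.npz"));W=pts(c);M=masks(c["image"])
for k,m in M.items():
    for b,ce,n in blobs(m):
        u,v=ce
        if 170<u<395 and 90<v<240:
            vu=np.argwhere(b)[:,::-1];z=np.nanmedian(W[b][:,2])
            print(k,ce.round(1),n,"z",round(float(z),4),rect(ray(c,vu,z)))
            if k=="green": print(np.nanpercentile(W[b][:,2],[5,50,95]), [rect(W[b&(abs(W[...,2]-z)<.006)])])
g=W[185:196,215:228]
for zz in [(0.07,0.12)]:
    b=(W[...,2]>zz[0])&(W[...,2]<zz[1]); b[:, :200]=0;b[:,250:]=0;b[:175]=0;b[:205]&=True;b[205:]=0
    print("post",b.sum(),np.nanmean(W[b],0),rect(W[b]),np.nanmax(W[b][:,2]))
# tray boundary: floor z & rim
f=(np.abs(W[...,2]-0.022)<.012)
save("rake.png",c["image"][160:240,180:290],5)
for p in [(260,160),(250,200),(290,200),(320,110),(290,130)]:print(p,W[p[1],p[0]])
# rim mask
gr=c["image"].max(-1).astype(int)-c["image"].min(-1)
t=(gr<18)&(c["image"].max(-1)<130);B=[x for x in blobs(t,3000) if 170<x[1][0]<395]
for b,ce,n in B:
    print("tray",ce,n,rect(ray(c,np.argwhere(b)[:,::-1],.022)))
# others by depth
m=(W[...,2]>.035);
for b,ce,n in blobs(m):
    if 170<ce[0]<395 and 80<ce[1]<240: print("tall",ce,n,np.nanmean(W[b],0),rect(W[b]))
E
```

```text
red [287.9 171.1] 39 z 0.0168 (array([549.5,  26.9]), array([11.9, 28.3]), 38.2)
red [278.2 178.9] 23 z 0.0177 (array([524.7,  56.2]), array([10.8, 17.3]), 43.8)
blue [267.8 142.2] 26 z 0.0166 (array([640.1,  86. ]), array([11.9, 19.5]), -19.7)
blue [279.8 146.4] 40 z 0.0179 (array([626.4,  50. ]), array([12.9, 28.1]), -19.7)
blue [220.8 187.3] 81 z 0.0966 (array([490.1, 223.1]), array([25.8, 25.8]), 89.3)
green [222.5 190.3] 540 z 0.0369 (array([491.4, 223.1]), array([ 38.5, 152.3]), 0.9)
[0.03227362 0.03690476 0.04107076] [(array([491.7, 223.7]), array([ 38.9, 152.5]), 1.0)]
white [339.4 114.3] 103 z 0.0352 (array([ 719.5, -133.2]), array([28.4, 33.8]), -0.8)
white [194.5 134. ] 35 z 0.0792 (array([652.2, 301.8]), array([15.4, 25.2]), -56.8)
white [288.1 201.9] 1703 z 0.0053 (array([457. ,  27.2]), array([ 83.5, 189.2]), 7.6)
post 96 [0.49051149 0.22362004 0.09379692] (array([491.2, 224. ]), array([24.4, 24.7]), -89.5) 0.10151320987603674
(260, 160) [ 5.88520904e-01  1.10947512e-01 -4.35744969e-04]
(250, 200) [0.46360324 0.14249042 0.00714155]
(290, 200) [0.46209102 0.02135134 0.0083506 ]
(320, 110) [ 0.74408055 -0.07823474  0.00628106]
(290, 130) [0.68077766 0.01678243 0.00692259]
tray [277.11569995 157.6894885 ] 16344 (array([580.1,  42.6]), array([355. , 595.5]), 7.7)
tall [342.9922179 107.9688716] 257 [ 0.73003804 -0.1387726   0.06492177] (array([ 725.6, -136.8]), array([57.5, 57.5]), 76.7)
tall [198.3639576  134.64664311] 283 [0.65196284 0.29148019 0.07196672] (array([655.6, 293.4]), array([50.9, 51. ]), -44.0)
tall [221.82446809 189.44858156] 564 [0.49122922 0.22410839 0.04773584] (array([491.7, 225. ]), array([ 39.5, 155.1]), 1.0)
```

View pics/rake.png

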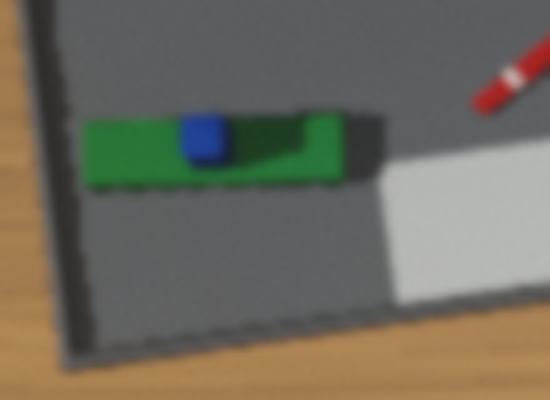

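The crop confirms it: the green head with the blue post is at (222,189) in the camera frame. The tray is centred at (0.581, 0.043) m with yaw 7.7°. I'll swing over to the rake.

Request:
step_arm:
  delta_pos:
    - [1,0.9,0]
    - [1,0.9,0]
    - [1,0.9,0]
    - [1,0.9,0]
    - [1,0.9,0]
    - [1,0.9,0]
    - [1,0.9,0]
    - [1,0.9,0]
    - [1,0.9,0]
    - [1,0.9,0]
    - [1,0.9,0]
    - [1,0.9,0]
  turn: [0.3,0.3,0.3,0.3,0.3,0.3,0.3,0.3,0.3,0.3,0.3,0.3]
  grip: 0

```text
time: 1.3
ee_pos: [0.4649, -0.332, 0.2223]
eef_rot: [0.94, 0.342, -0.0, -0.0]
ft_force: [0.6, -0.5, -0.1]
width: 0.0869
grip_force: 0.0
```

Request:
step_arm:
  delta_pos:
    - [0.4,1,0]
    - [0.4,1,0]
    - [0.4,1,0]
    - [0.3,1,0]
    - [0.3,1,0]
    - [0.2,1,0]
    - [0.2,1,0]
    - [0,1,0]
    - [0,1,0]
    - [0,1,0]
    - [0,1,0]
    - [0,1,0]
  turn: [0.3,0.3,0.3,0.3,0.3,0.3,0.3,0.3,0.3,0.3,0.3,0.3]

```text
time: 2.5
ee_pos: [0.519, -0.0311, 0.2226]
eef_rot: [0.844, 0.537, 0.0, 0.0]
ft_force: [0.3, 0.6, -0.4]
width: 0.087
grip_force: 0.0
```

Request:
step_arm:
  delta_pos:
    - [-0.1,1,0]
    - [-0.1,1,0]
    - [-0.1,1,0]
    - [-0.1,1,0]
    - [-0.1,1,0]
    - [-0.1,1,0]
    - [-0.1,1,0]
    - [-0.1,1,-0.4]
    - [-0.1,1,-0.8]
    - [-0.1,0.9,-1]
    - [-0.1,0.28,-1]
    - [0,0,0]
  turn: [0.35,0.35,0.35,0.35,0.35,0.35,0.35,0.35,0.35,0.35,0.3,0]

```text
time: 3.7
ee_pos: [0.489, 0.2229, 0.1398]
eef_rot: [0.7, 0.714, -0.002, -0.002]
ft_force: [0.1, 0.2, 0.8]
width: 0.0874
grip_force: 0.0
```

Run:
```python
from h import *
from scipy.spatial.transform import Rotation as R
s=read_state();print(s["ee_pos"],R.from_quat(s["eef_rot"]).as_matrix().round(3))
a=camera("top");b=camera("side");save("top1.png",np.vstack([a["image"][120:260,150:400],b["image"][120:260,150:400]]),2)
# side view: post blue via depth
W=pts(b);m=masks(b["image"])["blue"]
for x,ce,n in blobs(m):
    if 200<ce[0]<270 and 140<ce[1]<215:print(ce,n,np.nanpercentile(W[x],[5,50,95],axis=0).round(4))
```

```text
[0.4890332  0.22289571 0.13976908] [[-0.02   1.    -0.005]
 [ 1.     0.02  -0.001]
 [-0.001 -0.005 -1.   ]]
[240.31627907 176.81860465] 215 [[0.4793 0.2051 0.0442]
 [0.4901 0.2094 0.0743]
 [0.5016 0.2251 0.0959]]
```

View pics/top1.png

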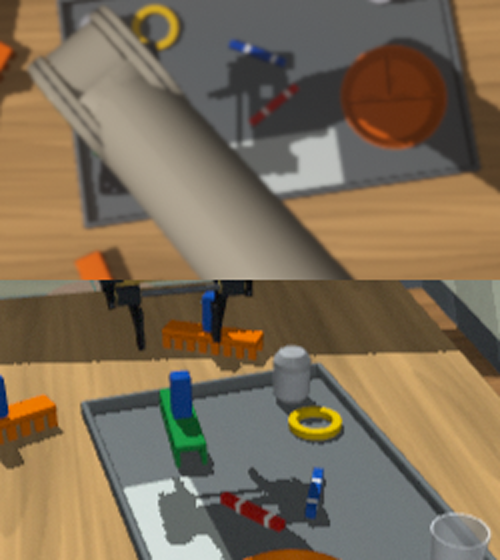

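Request:
step_arm:
  delta_pos:
    - [0.06,0,-0.6]
    - [0,0,-0.8]
    - [0,0,-0.8]
    - [0,0,-0.7]
    - [0,0,-0.45]
    - [0,0,0]
    - [0,0,0]
  turn: [0,0,0,0,0,0,0]

```text
time: 4.5
ee_pos: [0.4937, 0.2215, 0.0595]
eef_rot: [0.702, 0.712, 0.0, 0.0]
ft_force: [0.0, 0.5, 0.6]
width: 0.0868
grip_force: 0.0
```

Request:
step_arm:
  delta_pos:
    - [0,0,0]
    - [0,0,0]
    - [0,0,0]
    - [0,0,0]
    - [0,0,0]
    - [0,0,0]
    - [0,0,0]
    - [0,0,0]
  turn: [0,0,0,0,0,0,0,0]
  grip: 1
  newtons: 25

```text
time: 5.3
ee_pos: [0.4932, 0.2214, 0.0588]
eef_rot: [0.702, 0.712, -0.0, 0.0]
ft_force: [-0.7, 0.8, 0.2]
width: 0.031
grip_force: 0.5
```

Request:
step_arm:
  delta_pos:
    - [0,0,0]
    - [0,0,0]
    - [0,0,0]
    - [0,0,0]
  turn: [0,0,0,0]

```text
time: 5.7
ee_pos: [0.4931, 0.2214, 0.0587]
eef_rot: [0.702, 0.712, -0.0, -0.0]
ft_force: [-0.3, 0.6, -2.1]
width: 0.026
grip_force: 25.0
```

Request:
step_arm:
  delta_pos:
    - [0,0,0.4]
    - [0,0,0.8]
    - [0,0,0.8]
    - [0,0,0.8]
    - [0,0,0.4]
    - [0,0,0]
    - [0,0,0]
  turn: [0,0,0,0,0,0,0]

```text
time: 6.4
ee_pos: [0.493, 0.2212, 0.1383]
eef_rot: [0.702, 0.712, -0.0, 0.0]
ft_force: [-0.4, -0.1, -1.8]
width: 0.026
grip_force: 25.0
```

Run:
```python
from h import *
from scipy.spatial.transform import Rotation as R
s=read_state();print(s["ee_pos"],s["width"],s["grip_force"],R.from_quat(s["eef_rot"]).as_matrix().round(3))
b=camera("side");save("s2.png",b["image"][120:260,150:400],2.4)
W=pts(b);m=masks(b["image"])["green"]
for x,ce,n in blobs(m,60):
    print(ce,n,np.nanpercentile(W[x],[3,50,97],axis=0).round(4),rect(W[x]))
```

```text
[0.49300987 0.22117064 0.13834998] 0.025951375926139823 24.990164362534415 [[-0.015  1.    -0.   ]
 [ 1.     0.015 -0.   ]
 [-0.    -0.    -1.   ]]
[240.74572127 168.32518337] 409 [[0.4719 0.1419 0.0905]
 [0.4862 0.1783 0.1145]
 [0.5119 0.2798 0.1198]] (array([503.7, 334.4]), array([ 55.4, 396.5]), -5.5)
```

View pics/s2.png

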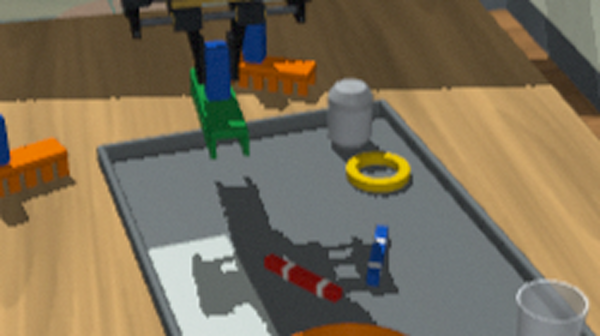

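Request:
step_arm:
  delta_pos:
    - [0.5,-0.4,0]
    - [0.8,-0.7,0]
    - [0.8,-0.7,0]
    - [0.8,-0.7,0]
    - [0.8,-0.7,0]
    - [0.8,-0.7,0]
    - [0.8,-0.7,0]
    - [0.8,-0.7,0]
    - [0.8,-0.7,0]
    - [0.8,-0.7,0]
    - [0.1,0,0]
    - [0,0,0]
  turn: [0.1,0.1,0.1,0.1,0.1,0.1,0.1,0.1,0.1,0.1,0,0]

```text
time: 7.65
ee_pos: [0.6878, 0.0537, 0.1371]
eef_rot: [0.658, 0.753, -0.001, -0.001]
ft_force: [0.1, 1.2, -1.3]
width: 0.0261
grip_force: 25.0
```

Request:
step_arm:
  delta_pos:
    - [0,0,-0.4]
    - [0,0,-0.6]
    - [0,0,-0.6]
    - [0,0,-0.5]
    - [0,0,-0.4]
    - [0,0,-0.2]
    - [0,0,0]
    - [0,0,0]
  turn: [0,0,0,0,0,0,0,0]

```text
time: 8.45
ee_pos: [0.6885, 0.054, 0.0718]
eef_rot: [0.658, 0.753, 0.0, 0.0]
ft_force: [0.1, -0.2, -1.0]
width: 0.0256
grip_force: 25.0
```

Run:
```python
from h import *
from scipy.spatial.transform import Rotation as R
s=read_state();print(s["ee_pos"],s["width"],s["grip_force"],s["ft_force"],R.from_quat(s["eef_rot"]).as_matrix().round(3))
b=camera("side");save("s3.png",b["image"][120:280,180:430],2.4)
M=masks(b["image"])
for k in("red","blue"):
  for x,ce,n in blobs(M[k],6):
    if 250<ce[0]<320 and ce[1]>200:
      P=ray(b,np.argwhere(x)[:,::-1],.017);print(k,ce,n,rect(P))
```

```text
[0.68849503 0.05403369 0.0717864 ] 0.02562530668034576 24.990374938643072 [ 0.0940124  -0.19020497 -0.9581233 ] [[-0.135  0.991  0.001]
 [ 0.991  0.135  0.   ]
 [ 0.     0.001 -1.   ]]
red [264.10416667 229.60416667] 48 (array([521.7,  45.6]), array([22.4, 26.4]), 44.3)
red [276.21276596 235.79787234] 94 (array([545.7,  16.8]), array([24. , 40.7]), 38.8)
red [288.11904762 241.5       ] 42 (array([566.6,  -9.5]), array([13.6, 26.4]), -13.1)
blue [308.4  216.12] 25 (array([638.8,  82.1]), array([12.2, 18.2]), -14.6)
blue [306.9787234  224.82978723] 47 (array([625.7,  46.1]), array([14. , 32.1]), -22.5)
blue [305.14285714 234.82857143] 35 (array([611.8,   7.2]), array([11.6, 24.1]), -14.3)
```

View pics/s3.png

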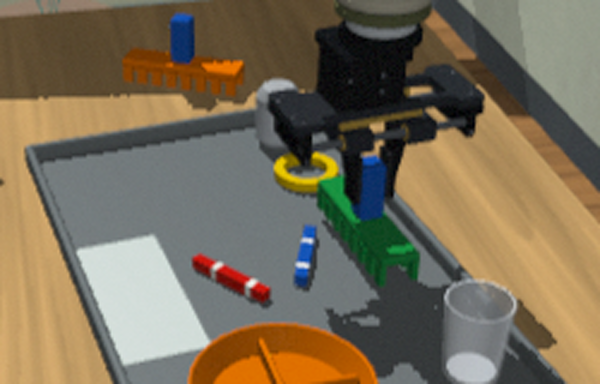

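The rake stands behind both crayons, clear of the teether and the beaker. I'll lower it and comb.

Request:
step_arm:
  delta_pos:
    - [0,0,-0.25]
    - [0,0,-0.22]
    - [0,0,0]
    - [0,0,0]
  turn: [0,0,0,0]

```text
time: 8.9
ee_pos: [0.688, 0.0539, 0.0593]
eef_rot: [0.658, 0.753, -0.0, -0.0]
ft_force: [-0.0, -0.4, -1.9]
width: 0.026
grip_force: 25.0
```

Request:
step_arm:
  delta_pos:
    - [-0.1,-0.013,0]
    - [-0.2,-0.027,0]
    - [-0.2,-0.027,0]
    - [-0.2,-0.027,0]
    - [-0.2,-0.027,0]
    - [-0.2,-0.027,0]
    - [-0.2,-0.027,0]
    - [-0.2,-0.027,0]
    - [-0.2,-0.027,0]
    - [-0.2,-0.027,0]
    - [-0.2,-0.027,0]
    - [-0.2,-0.027,0]
  turn: [0,0,0,0,0,0,0,0,0,0,0,0]

```text
time: 10.1
ee_pos: [0.6303, 0.0461, 0.0596]
eef_rot: [0.658, 0.753, 0.0, 0.0]
ft_force: [-0.2, 0.3, -0.6]
width: 0.026
grip_force: 25.0
```

Request:
step_arm:
  delta_pos:
    - [-0.2,-0.027,0]
    - [-0.2,-0.027,0]
    - [-0.2,-0.027,0]
    - [-0.2,-0.027,0]
    - [-0.2,-0.027,0]
    - [-0.2,-0.027,0]
    - [-0.2,-0.027,0]
    - [-0.2,-0.027,0]
    - [-0.2,-0.027,0]
    - [-0.2,-0.027,0]
    - [-0.2,-0.027,0]
    - [-0.2,-0.027,0]
  turn: [0,0,0,0,0,0,0,0,0,0,0,0]

```text
time: 11.3
ee_pos: [0.5703, 0.038, 0.0596]
eef_rot: [0.658, 0.753, 0.0, 0.0]
ft_force: [-0.4, 0.1, -0.7]
width: 0.0261
grip_force: 25.0
```

```bash
cat >> h.py <<'E'
from scipy.spatial.transform import Rotation as R
def look(n=None,cam="side"):
    s=read_state();m=R.from_quat(s["eef_rot"]).as_matrix()
    p=(s["ee_pos"][:2]-[.5808,.0432])*1000;a=np.radians(7.7);T=np.array([[np.cos(a),np.sin(a)],[-np.sin(a),np.cos(a)]])
    print(s["time"],s["ee_pos"].round(4),"tray",(T@p).round(1),"yaw",np.degrees(np.arctan2(m[1,0],m[0,0]))-90,s["ft_force"].round(1),s["grip_force"])
    b=camera(cam)
    if n: save(n,b["image"][120:280,150:400],2.4)
    M=masks(b["image"])
    for k in("red","blue"):
        Q=[]
        for x,ce,n_ in blobs(M[k],5):
            P=ray(b,np.argwhere(x)[:,::-1],.013)[:,:2]*1000-[580.8,43.2];P=P@T.T
            if abs(P[:,0]).max()<180 and abs(P[:,1]).max()<90 and n_<200: Q.append(P); print(k,ce.round(1),n_,P.mean(0).round(1))
        if Q:
            Q=np.vstack(Q).astype(np.float32);vx,vy,x0,y0=cv2.fitLine(Q,cv2.DIST_HUBER,0,.01,.01).ravel()
            print(k,"ALL y",Q[:,1].min().round(),Q[:,1].max().round(),"x",Q[:,0].min().round(),Q[:,0].max().round(),"line",x0.round(1),y0.round(1),"tilt",np.degrees(np.arctan(-vx/vy)).round(1))
E
python3 -c "
from h import *
look('s4.png')"
```

```text
11.3 [0.5703 0.038  0.0596] tray [-11.1  -3.7] yaw 7.734866833373957 [-0.4  0.1 -0.7] 24.99954453902319
red [262.6 226.7] 33 [-56.  29.]
red [269.  235.3] 62 [-52.8  -8.9]
red [275.5 244.7] 39 [-50.3 -47.7]
red ALL y -61.0 41.0 x -63.0 -44.0 line -52.8 -12.0 tilt 3.0
blue [269.5 224.3] 30 [-37.3  33.3]
blue [275.1 232.9] 45 [-36.1  -4.4]
blue [280.6 243. ] 32 [-37.2 -45.2]
blue ALL y -60.0 44.0 x -44.0 -30.0 line -36.9 -7.9 tilt -0.4
```

View pics/s4.png

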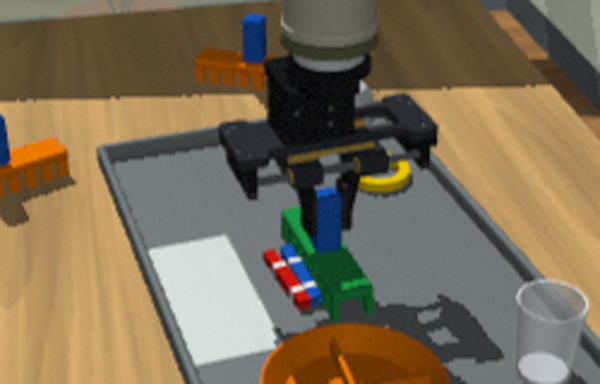

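The picture shows both crayons flush side by side ahead of the rake, at about (290,275). I'll keep combing.

Request:
step_arm:
  delta_pos:
    - [-0.2,-0.027,0]
    - [-0.2,-0.027,0]
    - [-0.2,-0.027,0]
    - [-0.2,-0.027,0]
    - [-0.2,-0.027,0]
    - [-0.2,-0.027,0]
    - [-0.2,-0.027,0]
    - [-0.2,-0.027,0]
    - [-0.2,-0.027,0]
    - [-0.2,-0.027,0]
    - [-0.2,-0.027,0]
    - [-0.2,-0.027,0]
  turn: [0,0,0,0,0,0,0,0,0,0,0,0]

```text
time: 12.55
ee_pos: [0.5103, 0.0299, 0.0596]
eef_rot: [0.658, 0.753, 0.0, 0.0]
ft_force: [0.5, 0.2, -1.4]
width: 0.0257
grip_force: 25.0
```

Request:
step_arm:
  delta_pos:
    - [-0.2,-0.027,0]
    - [-0.2,-0.027,0]
    - [-0.2,-0.027,0]
    - [-0.2,-0.027,0]
    - [-0.15,-0.02,0]
    - [-0.1,-0.013,0]
    - [-0.05,-0.007,0]
    - [0,0,0]
    - [0,0,0]
  turn: [0,0,0,0,0,0,0,0,0]

```text
time: 13.45
ee_pos: [0.4833, 0.0263, 0.0596]
eef_rot: [0.658, 0.753, 0.0, 0.0]
ft_force: [0.3, 0.4, -1.8]
width: 0.0257
grip_force: 25.0
```

```bash
python3 -c "
from h import *
look('s5.png')"
```

```text
13.45 [0.4833 0.0263 0.0596] tray [-98.9  -3.7] yaw 7.7316783796048725 [ 0.3  0.4 -1.8] 24.999365599360317
red [229.6 232.7] 25 [-137.1   30.8]
red [233.6 241.9] 47 [-137.5   -7.2]
red [238.1 252. ] 35 [-137.6  -46.2]
red ALL y -58.0 40.0 x -144.0 -131.0 line -137.5 -11.8 tilt -0.3
blue [234.6 231. ] 22 [-124.    33.7]
blue [239.3 240.3] 40 [-123.5   -5.2]
blue [243.5 250.6] 33 [-125.   -45.3]
blue ALL y -57.0 45.0 x -131.0 -118.0 line -124.0 -9.5 tilt -0.9
```

View pics/s5.png

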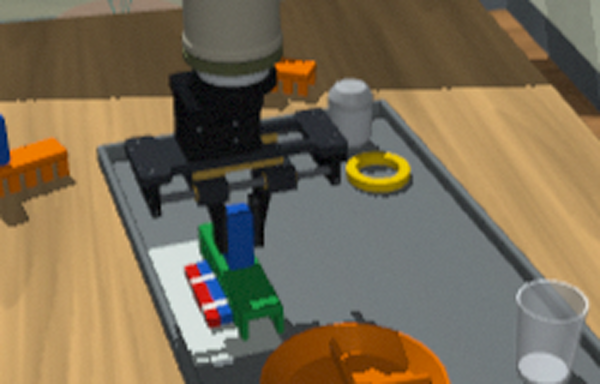

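Both crayons lie straight on the white panel, at about (205,290). I'll back the rake off, set it down and release it.

Request:
step_arm:
  delta_pos:
    - [0.1,0.013,0]
    - [0.3,0.04,0]
    - [0.4,0.053,0]
    - [0.4,0.053,0]
    - [0.4,0.053,0]
    - [0.4,0.053,0]
    - [0.3,0.04,0]
    - [0.1,0.013,0]
    - [0,0,0]
    - [0,0,-0.04]
    - [0,0,0]
    - [0,0,0]
  turn: [0,0,0,0,0,0,0,0,0,0,0,0]

```text
time: 14.7
ee_pos: [0.5429, 0.0341, 0.0586]
eef_rot: [0.658, 0.753, -0.0, 0.0]
ft_force: [0.2, -0.4, -1.6]
width: 0.0257
grip_force: 25.0
```

Request:
step_arm:
  delta_pos:
    - [0,0,0]
    - [0,0,0]
    - [0,0,0]
    - [0,0,0]
    - [0,0,0]
    - [0,0,0]
    - [0,0,0]
    - [0,0,0]
    - [0,0,0]
    - [0,0,0]
  turn: [0,0,0,0,0,0,0,0,0,0]
  grip: 0

```text
time: 15.7
ee_pos: [0.5432, 0.0342, 0.0586]
eef_rot: [0.658, 0.753, 0.0, 0.0]
ft_force: [-0.5, 0.3, -0.1]
width: 0.0861
grip_force: 0.0
```

Request:
step_arm:
  delta_pos:
    - [0,0,0.2]
    - [0,0,0.5]
    - [0,0,0.8]
    - [0,0,1]
    - [0,0,1]
    - [0,0,1]
    - [0,0,1]
    - [0,0,0.5]
    - [0,0,0]
    - [0,0,0]
  turn: [0,0,0,0,0,0,0,0,0,0]

```text
time: 16.7
ee_pos: [0.5429, 0.0341, 0.208]
eef_rot: [0.658, 0.753, -0.0, -0.0]
ft_force: [-0.2, 0.3, -1.1]
width: 0.087
grip_force: 0.0
```

```bash
python3 -c "
from h import *
look('s6.png')"
```

```text
16.7 [0.5429 0.0341 0.208 ] tray [-38.8  -3.9] yaw 7.731815278789014 [-0.2  0.3 -1.1] 0.0
red [229.5 232.7] 24 [-137.3   30.8]
red [233.6 241.9] 47 [-137.5   -7.2]
red [238.1 252. ] 35 [-137.6  -46.2]
red ALL y -58.0 40.0 x -144.0 -131.0 line -137.6 -11.9 tilt -0.2
blue [234.6 231.1] 21 [-124.2   33.2]
blue [239.3 240.2] 39 [-123.3   -5. ]
blue [243.5 250.6] 35 [-125.   -45.2]
blue ALL y -57.0 43.0 x -131.0 -118.0 line -124.0 -10.2 tilt -0.8
```

View pics/s6.png

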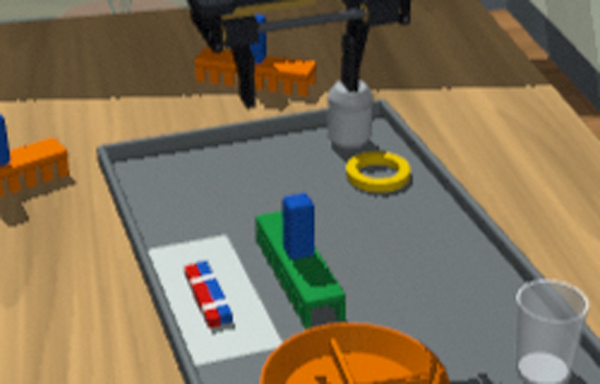

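The rake stands upright at about (300,260). Both crayons are straight on the panel, the bystanders haven't moved, and the gripper is clear.

```bash
python3 -c "
from bench import *
print(close_job())"
```

```text
the job is handed in; nothing more can be done
None
```

The job is handed in at about 17 s: both crayons lie on the white panel within about 1° of straight along the near edge, the green rake stands on its tines on the tray, and the last side view showed the beaker, dispenser and teether unmoved.

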